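# Index the lazy susan against its bracket and shelve the fifth jar

## Robot

A 6-joint arm with a two-finger parallel gripper is mounted at the origin on the work surface. World frame = base frame: x ahead of the robot, y to its left, z up, the work surface at z = 0. Lengths are in m, angles in rad, forces in N, time in s.
With the tool pointing down it reaches from about 0.3 to 0.75 m from the base axis. Payload 8.5 kg.
Tool frame: the origin (TCP) lies at the very end of the fingers, on their centre line; the grasp point (between the pads) lies tcp_to_grasp behind it (tcp_to_grasp is the distance from the TCP to the grasp point, in m); z points along the fingers, y is the line along which they close (so a half turn about z gives the same grasp; the last joint's range is limited). The gripper opens to 85 mm and grips with 20 to 120 N. Pads are 22 mm wide; open, the fingers measure 114 mm over their backs; the gripper's body (76 mm by 85 mm) begins 54 mm behind the grasp point. The pads swing forward as they close: fully open they stand 13 mm farther back than shut.
Start: joints at [-1.564, 0.381, 1.297, -0, 1.464, -0.215], TCP at [0.121, -0.537, 0.231] pointing down, gripper open.
Joint ranges: [-3.11, 3.11], [-0.89, 2.33], [0.22, 2.48], [-1.42, 4.56], [0.17, 2.85], [-2.88, 2.88]. Speed limits (rad/s): [2.39, 2.39, 3.14, 3.14, 3.14, 3.14].

## Interface

Orientations are given as a 3x3 rotation matrix whose columns are the frame's x, y, z axes.
In Python, from plant import sense, grab_frame, sign_off, tcp_to_grasp gives the robot as it stands.
- The arm moves only by the shell command python3 -m inch 'ROWS' [OPENING] [FORCE]. ROWS is JSON, a list of rows, each a list of 6 numbers: the shift along the world's x, y, z in mm, then the turn, a rotation vector about the world's x, y, z in degrees. In form: [[tx, ty, tz, ax, ay, az], ...]. A call has 1 to 5 rows; each row is the pose to reach, as a shift and turn from the pose commanded when the call began; what a row does not reach only later rows make up. A row lasts 1/12 s, in which the tool goes at most 41.7 mm and 7.16 degrees, less where a joint would pass 70% of its speed; a pose out of reach is approached as far as the arm can. A call with a gripper value outside its range is refused whole. OPENING is the closure, from 0 (fully open) to 1 (shut), set as the call begins (- or left out, the last holds). The fingers move at their own pace and stop on an object; FORCE is the grip in N (left out, the last holds). Time passes only in rows, so rows that repeat a pose let the fingers close. It gives the time, the measured TCP pose, the force, the opening and the grip force at its end, in the units of the state.
- sense(): the state, without advancing time (a new reading comes with each control period).
- grab_frame(name): name is "side" or "top" or "wrist"; returns a dict with "image" (480x640x3 uint8, red, green, blue), "vertical_fov" (degrees; the focal length in pixels is half the picture's height over the tangent of half this angle, whatever the lens; pixels are square), "cx", "cy" (the principal point, pixels), "R" (3x3) and "t" (3): a world point X has camera coordinates R X + t. Camera axes: x right, y down, z forward; pixel columns grow to the right and rows downward; lengths in m; the calibration is good to about 2 mm. A picture is of the moment at which its call begins. There is no depth.
- sign_off(): hands the job in; it is judged then, once.
The state is a dict: "clock": time; "qpos": joint angles; "joint_vel": joint speeds; "joint_efforts": joint torques, N m; "tool_pos": TCP position; "tool_rot": TCP orientation; "contact_force": force on the tool from outside, world axes, zero at the start; "ft_torque": the same for the moment, N m; "gripper_width": finger opening in m; "finger_force": force on a finger pad.
Only numpy, scipy, OpenCV 4.12 (cv2) and the standard library are available. Lean on these libraries where they do the work, as an engineer would, in place of code of your own. Each camera call takes 0.05 s, during which the arm holds its last target. There are 200 camera calls.

## Task

Gently turn the lazy susan counter-clockwise (seen from above) by its post until the lug on its rim presses lightly against the bent bracket for a moment, without shoving the bracket away. Then take the fifth jar out of its sloping cradle and stand it upright, centred on the empty marked place, setting it down softly so that the freely turning platter stays where it is with the lug at the bracket. Leave the other jars standing on their marks and the pestle, trivet and spice box where they are.

Things in the scene. Friction and masses are not known exactly. Their poses are not given: they have to be found in the camera images.
- susan: white plastic platter of the lazy susan, disc 310 mm across, 14 mm thick, upper face 34 mm above the shelf. Origin on the turning axis at the centre of its underside, z up, x towards its post and lug. Turns very freely about z and coasts. Five grey marks lie 105 mm from the axis: the empty one 60 degrees clockwise of the post seen from above, four with jars at 60 to 240 degrees counter-clockwise
- post_top (a point): centre of the top end of the turning post: upright, round, 20 mm across, standing 80 mm tall on the platter's upper face, 130 mm from the axis; its top is 114 mm above the shelf. For pushing or holding
- lug (a point): centre of the lug: an upright round pin 16 mm across, 30 mm tall, carried on a short arm 176 mm from the axis, outside the rim, at the same angle as the post, from 14 to 44 mm above the shelf
- bracket: loose L-bent steel bracket, 1.5 kg, held only by its weight: upright flange 90 mm wide, 10 thick, 55 high, foot plate 100 x 90 x 14 mm behind it. Origin on the shelf, middle of the flange's flat face; the face is its plane x = 0 and looks to -x, to the coming lug; y runs along it. The lug, turning counter-clockwise, touches it when the lug's centre is at x = -8 mm
- jar_e: the fifth jar: straight glass jar, 51 mm across, with a steel lid 52 mm across and 30 mm tall, 100 mm tall in all, 0.2 to 0.4 kg. Origin at the centre of its foot, z along its axis to the lid. It starts in the cradle, leaning 35 degrees from upright
- cradle: fixed wooden sloping cradle, foot 150 x 90 mm. Origin at the centre of its underside. The jar's foot centre is 30 mm to +x and 45 mm up; its lid leans to -x, roughly to the robot. A 50 mm wide rest under the jar reaches 60 mm up its length, side cheeks 35 mm; above that the jar's sides are free. It comes out along its own axis
- place_e (a point): centre of the empty place mark, on the platter's upper face
- jar_a: a jar like the fifth one, standing loose on the platter, 0.28 kg; origin at the centre of its foot, z up
- place_a (a point): centre of the place mark under jar_a, on the platter's upper face
- jar_b: a jar like the fifth one, standing loose on the platter, 0.28 kg; origin at the centre of its foot, z up
- place_b (a point): centre of the place mark under jar_b, on the platter's upper face
- jar_c: a jar like the fifth one, standing loose on the platter, 0.28 kg; origin at the centre of its foot, z up
- place_c (a point): centre of the place mark under jar_c, on the platter's upper face
- jar_d: a jar like the fifth one, standing loose on the platter, 0.28 kg; origin at the centre of its foot, z up
- place_d (a point): centre of the place mark under jar_d, on the platter's upper face
- pestle: loose wooden pestle lying on the shelf, 155 mm long, 38 mm thick; origin at the centre of its thick end, z along it. Bystander
- trivet: round silicone trivet, 170 mm across, 8 mm thick; origin under its centre. Bystander
- spice_box: closed wooden spice box with a sliding catch, 104 x 144 x 74 mm; origin under its centre. Bystander
There are look-alikes about, which are no part of the job. What is shaped like the bracket but pink or yellow is not meant.

How it is judged:
On the way, in this order (a step that is already met when the one before it is completed fails the run):
1. the lug presses against the bracket (over 0.3 N) for 0.2 s while the fifth jar still lies in its cradle (contact force between susan and bracket above 0.3 N and distance of jar_e from where it was at the start of the episode below 0.02 m), for 0.2 s.
2. the fifth jar rests on the empty place, centred within 14 mm, with the lug still within 5 mm of the bracket (horizontal distance between jar_e and place_e below 0.014 m and angle between jar_e's own z axis and vertical below 0.06 rad and height (world z) of jar_e between 0.03 and 0.038 m and x of lug in the frame of bracket above -0.013 m and contact force between jar_e and susan above 0.3 N), for 0.2 s.
At the end, for the whole second after the job is handed in: Fifth jar released, at rest on the empty place: foot within 14 mm of the mark's centre, 30-38 mm above the shelf, upright within 0.06 rad. Platter at rest, lug within 5 mm of touching the bracket's face. Other four jars upright (0.1 rad) within 25 mm of their marks' centres (horizontal distance between jar_e and place_e below 0.014 m and angle between jar_e's own z axis and vertical below 0.06 rad and height (world z) of jar_e between 0.03 and 0.038 m and x of lug in the frame of bracket above -0.013 m and linear speed of jar_e below 0.02 m/s and angular speed of susan below 0.05 rad/s and horizontal distance between jar_a and place_a below 0.025 m and angle between each of jar_a, jar_b, jar_c, jar_d's own z axis and vertical below 0.1 rad and horizontal distance between jar_b and place_b below 0.025 m and horizontal distance between jar_c and place_c below 0.025 m and horizontal distance between jar_d and place_d below 0.025 m).
It fails at once if the bracket is shoved more than 10 mm (distance of bracket from where it was at the start of the episode above 0.01 m).
It fails at once if the platter is spun faster than 2 rad/s (angular speed of susan above 2 rad/s).
It fails at once if the jar is pressed on the platter with more than 50 N (contact force between jar_e and susan above 50 N).
It fails at once if another jar is tipped (angle between any of jar_a, jar_b, jar_c, jar_d's own z axis and vertical above 0.3 rad).
It fails at once if a bystander is moved more than 30 mm (distance of any of pestle, trivet, spice_box from where it was at the start of the episode above 0.03 m).
It also fails if it takes over 67 s, if anything falls off the work surface, if the arm or the gripper's body presses on something with over 40 N, if the wrist force passes 120 N, or if a joint passes its speed limit or range.

## Working session

There is one attempt and no reset: what is moved stays moved. The work goes in short steps, Python scripts to look and compute and a shell command to move; the robot and the scene stay as the last step left them, time stands still between calls to the robot, and variables do not carry over. Pictures are saved under pics/ and viewed, at most 10 in all, crops included, and the job is handed in when it is done.

```bash
mkdir -p pics; ls
cat > h.py <<'E'
import numpy as np, cv2
from plant import sense, grab_frame, sign_off, tcp_to_grasp
def ray(f,u,v):
    F=240/np.tan(np.radians(f["vertical_fov"])/2)
    R=np.array(f["R"]);t=np.array(f["t"])
    return -R.T@t, R.T@np.array([(u-f["cx"])/F,(v-f["cy"])/F,1])
def onz(f,u,v,z):
    o,d=ray(f,u,v); return o+d*(z-o[2])/d[2]
def proj(f,X):
    F=240/np.tan(np.radians(f["vertical_fov"])/2)
    c=np.array(f["R"])@np.array(X)+np.array(f["t"]); return np.array([F*c[0]/c[2]+f["cx"],F*c[1]/c[2]+f["cy"]])
def save(f,n): cv2.imwrite("pics/"+n+".png",cv2.cvtColor(f["image"],cv2.COLOR_RGB2BGR))
E
python3 - <<'E'
from h import *
import pickle
for n in("top","side"):
    f=grab_frame(n);save(f,n+"0");pickle.dump(f,open(n+"0.pkl","wb"));print(n,f["vertical_fov"],f["cx"],f["cy"],np.round(f["R"],3).tolist(),np.round(f["t"],3))
print(tcp_to_grasp,sense())
E
```

```text
pics
top 51.04049266668599 317.8164001947319 248.11603682291968 [[-0.03, -0.999, 0.015], [-0.997, 0.029, -0.076], [0.075, -0.017, -0.997]] [-0.062  0.505  1.611]
side 42.464569059496334 324.5754440776348 231.82582440721677 [[0.686, -0.728, -0.004], [-0.522, -0.488, -0.7], [0.507, 0.482, -0.714]] [-0.394  0.305  1.708]
0.0187 {'clock': 0.1, 'qpos': array([-1.56428400e+00,  3.81158084e-01,  1.29815687e+00,  1.39703225e-06,
        1.46361397e+00, -2.15310264e-01]), 'joint_vel': array([ 0.00154302, -0.00416193, -0.00383488, -0.0008568 , -0.00116644,
        0.00051414]), 'joint_efforts': array([ 1.15954375e-03, -4.49228418e+01, -2.31660229e+01, -2.39088522e-04,
        3.60702128e-03,  4.57197800e-07]), 'tool_pos': array([ 0.1209952 , -0.53625919,  0.23076718]), 'tool_rot': array([[ 9.75498119e-01,  2.20007774e-01, -7.31314835e-06],
       [ 2.20007587e-01, -9.75497245e-01,  1.33624494e-03],
       [ 2.86850319e-04, -1.30511337e-03, -9.99999107e-01]]), 'contact_force': array([-0.03254575, -0.30770324,  1.31066774]), 'ft_torque': array([ 0.03984993, -0.03238742, -0.05129832]), 'finger_force': 0.0, 'gripper_width': 0.08512316852043565}
```

View pics/top0.png

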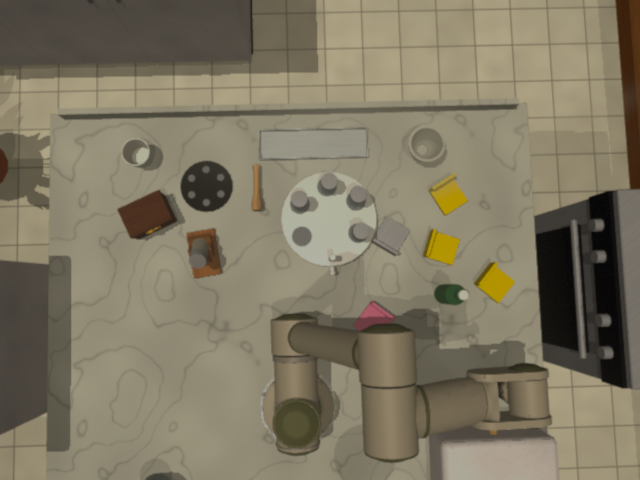

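View pics/side0.png

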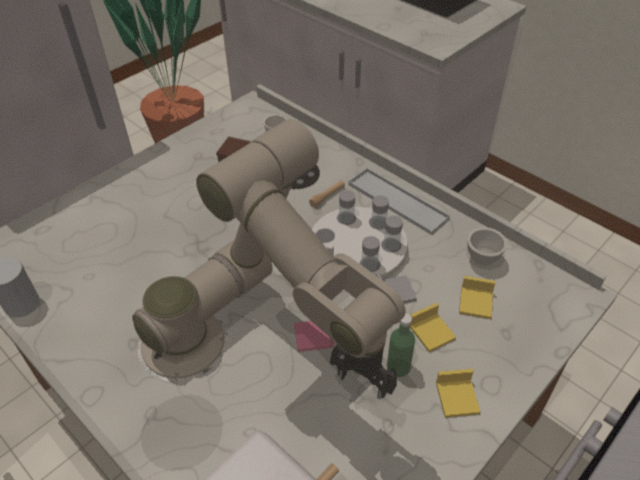

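The top view shows the platter at (329,218), the post at (332,255), the lug at (333,270) and the empty mark at (302,236). The cradle with the jar is at (204,252), and the four standing jars are at (300,200), (328,183), (356,196) and (360,231).

Candidates for the bracket:
- grey at (390,235)
- pink at (375,317)
- yellow at (448,195), (442,247) and (495,282)

I choose the grey one, because pink and yellow are ruled out. Next is a close crop to check it.

Run:
```python
from h import *
im=cv2.cvtColor(grab_frame("top")["image"],cv2.COLOR_RGB2BGR)
a=cv2.resize(im[160:285,275:415],None,fx=5,fy=4.8*5/4.8,interpolation=cv2.INTER_CUBIC)[:600]
b=cv2.resize(im[220:285,180:230],None,fx=5,fy=5,interpolation=cv2.INTER_CUBIC)
cv2.imwrite("pics/ca.png",a)
s=cv2.cvtColor(grab_frame("side")["image"],cv2.COLOR_RGB2BGR)
c=cv2.resize(s[180:310,300:430],(520,520),interpolation=cv2.INTER_CUBIC)
o=np.zeros((520,780,3),np.uint8);o[:,:520]=c;o[:325,525:775]=b
cv2.imwrite("pics/cb.png",o)
```

```text
(no output)
```

View pics/ca.png

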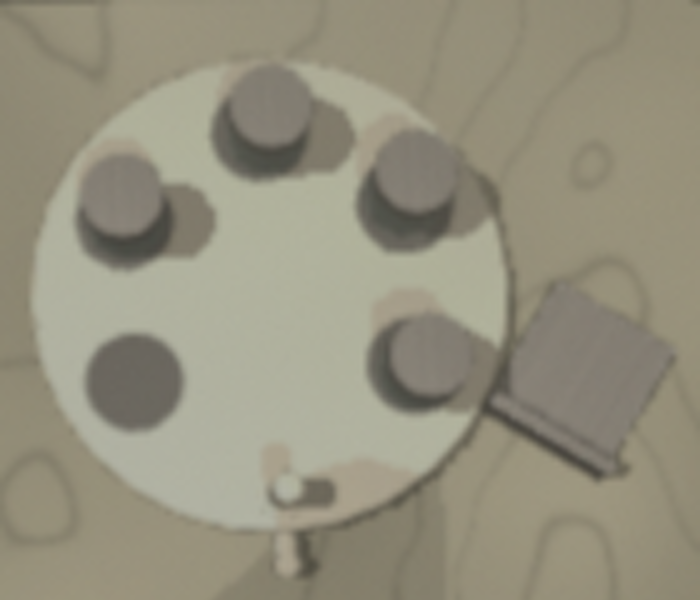

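View pics/cb.png

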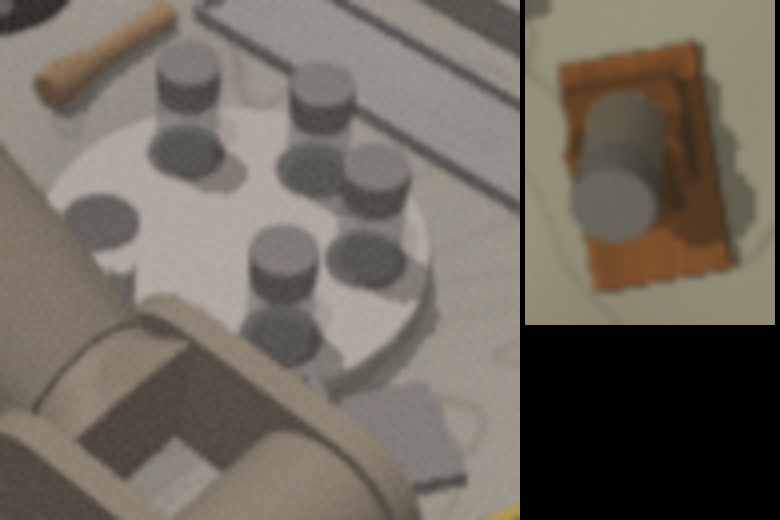

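The grey L-bracket has its flange along (373,240) to (400,254), facing the lug that comes from lower left, so it is confirmed. The jar lid in the cradle is near (198,261) and leans toward the robot.

Run:
```python
from h import *
import pickle
f=pickle.load(open("top0.pkl","rb"))
print("cam",ray(f,0,0)[0])
P=lambda x,y,z:onz(f,275+x/5,160+y/5,z)
hsv=cv2.cvtColor(f["image"],cv2.COLOR_RGB2HSV)
im=f["image"].astype(int)
m=((im.min(2)>150)).astype(np.uint8); m[:,:270]=0;m[:,385:]=0;m[:165]=0;m[266:]=0
c=max(cv2.findContours(m,0,1)[0],key=cv2.contourArea)
h=cv2.convexHull(c)
p=np.array([onz(f,*q[0],.034)[:2] for q in h]); 
cc,r=cv2.minEnclosingCircle(p.astype(np.float32));print("susan",cc,r)
cc=np.array(cc)
for n,q in dict(post=(288,487,.114),lug=(292,565,.044),mark=(134,382,.034),ja=(430,355,.134),jb=(415,170,.134),jc=(270,105,.134),jd=(122,195,.134),f1=(490,402,.055),f2=(603,472,.055),f1b=(497,392,.055),f2b=(628,465,.055),b3=(672,355,.014),b4=(562,283,.014)).items():
    X=P(*q)[:2];d=X-cc;print(n,X.round(4),np.hypot(*d).round(4),np.degrees(np.arctan2(d[1],d[0])).round(1))
B=lambda x,y,z:onz(f,180+(x-525)/5,220+y/5,z)
print("lid",B(614,205,.127))
for q in((560,67),(697,43),(735,265),(597,290)):print(B(*q,.02))
```

```text
cam [ 0.38010705 -0.04887584  1.64504136]
susan (0.5961980819702148, -0.1128380224108696) 0.1507640779018402
post [ 0.466  -0.1196] 0.1304 -177.0
lug [ 0.4201 -0.1238] 0.1764 -176.4
mark [ 0.541  -0.0263] 0.1026 122.5
ja [ 0.5423 -0.2072] 0.1087 -119.7
jb [ 0.6557 -0.2022] 0.1074 -56.3
jc [ 0.6981 -0.1152] 0.102 -1.3
jd [ 0.6452 -0.0236] 0.1018 61.2
f1 [ 0.5197 -0.2526] 0.1594 -118.7
f2 [ 0.473  -0.3228] 0.2434 -120.4
f1b [ 0.5259 -0.2573] 0.1607 -115.9
f2b [ 0.477  -0.3389] 0.2556 -117.8
b3 [ 0.5507 -0.3783] 0.2693 -99.7
b4 [ 0.6001 -0.3081] 0.1953 -88.8
lid [0.46620368 0.28742886 0.127     ]
[0.56271417 0.34488364 0.02      ]
[0.57584287 0.25627142 0.02      ]
[0.43131266 0.23395496 0.02      ]
[0.41786686 0.32267982 0.02      ]
```

The plan is to cage the post between the fingers with the closing line tangential, sweep it about 54° counter-clockwise, press lightly, then fetch the jar. First I move above the post.

```bash
python3 -m inch '[[115,139,0,0,0,-3],[115,139,0,0,0,-3],[115,139,0,0,0,-3],[115,139,0,0,0,-3],[115,139,0,0,0,-3]]' 0.4 30 >/dev/null
python3 -m inch '[[115,139,0,0,0,-3],[115,139,0,0,0,-3],[115,139,0,0,0,-3],[115,139,0,0,0,-3],[115,139,0,0,0,-3]]' >/dev/null
python3 -m inch '[[115,139,0,0,0,-4],[115,139,0,0,0,-4],[115,139,0,0,0,-4],[115,139,0,0,0,-4],[115,139,0,0,0,-4]]' >/dev/null
python3 -m inch '[[0,0,0,0,0,0],[0,0,0,0,0,0],[0,0,0,0,0,0]]'
python3 - <<'E'
from h import *
f=grab_frame("wrist");save(f,"w1")
g=grab_frame("side");save(g,"s1")
s=sense();print(s["tool_pos"],s["tool_rot"],s["qpos"],s["gripper_width"],ray(f,0,0)[0],proj(f,[.466,-.1196,.114]),proj(f,[.466,-.1196,.034]))
E
```

```text
clock: 1.7
tool_pos: [0.4655, -0.1203, 0.2312]
tool_rot: [[0.999, 0.047, -0.0], [0.047, -0.999, -0.0], [-0.0, 0.0, -1.0]]
contact_force: [-0.1, 0.3, 0.8]
gripper_width: 0.0512
finger_force: 0.0
[ 0.46542316 -0.12059015  0.2313526 ] [[ 9.98970256e-01  4.53696892e-02 -1.37324005e-04]
 [ 4.53696700e-02 -9.98970257e-01 -1.39833236e-04]
 [-1.43526787e-04  1.33458899e-04 -9.99999981e-01]] [-5.00307798e-01  2.59258869e-01  1.48011633e+00 -1.91278102e-04
  1.40227087e+00  1.02513536e+00] 0.0509137906055213 [ 0.53718892 -0.11708222  0.37418176] [320.3591271  223.99424086] [320.56766346 202.79482974]
```

View pics/w1.png

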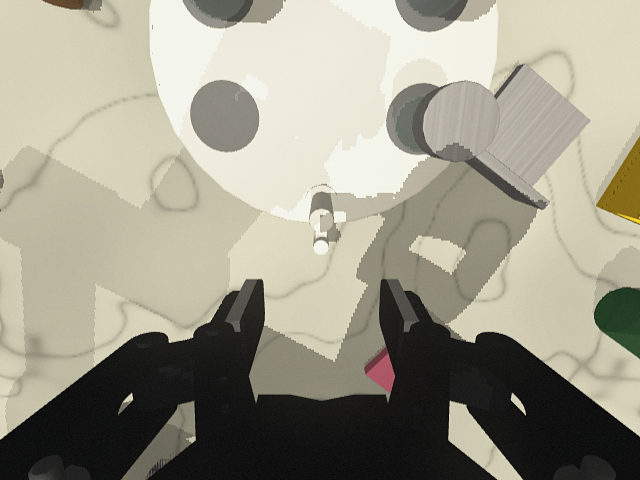

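The wrist view shows the post at (321,218), midway between the pads and close to where I predicted it. The lug is at (320,247) and the flange runs along (476,152) to (545,207). Now I descend and cage the post.

```bash
python3 -m inch '[[2,0,-40,0,0,0],[2,0,-80,0,0,0],[2,0,-115,0,0,0],[2,0,-145,0,0,0],[2,0,-156,0,0,0]]' >/dev/null
python3 -m inch '[[0,0,0,0,0,0],[0,0,0,0,0,0],[0,0,0,0,0,0]]' 0.68
python3 - <<'E'
from h import *
f=grab_frame("wrist");save(f,"w2")
import pickle
# from w1-view pixel estimates, wrist calibration at that time unavailable -> use current top
E
python3 -m inch '[[0,0,0,0,0,0],[0,0,0,0,0,0]]' 0.7
```

```text
clock: 2.47
tool_pos: [0.4684, -0.1204, 0.0765]
tool_rot: [[0.999, 0.046, 0.002], [0.046, -0.999, -0.001], [0.002, 0.001, -1.0]]
contact_force: [0.1, 0.1, -0.2]
gripper_width: 0.0274
finger_force: 0.0
clock: 2.68
tool_pos: [0.4683, -0.1198, 0.0762]
tool_rot: [[0.999, 0.047, 0.002], [0.047, -0.999, -0.001], [0.002, 0.001, -1.0]]
contact_force: [0.0, 0.4, 0.3]
gripper_width: 0.0252
finger_force: 0.0
```

View pics/w2.png

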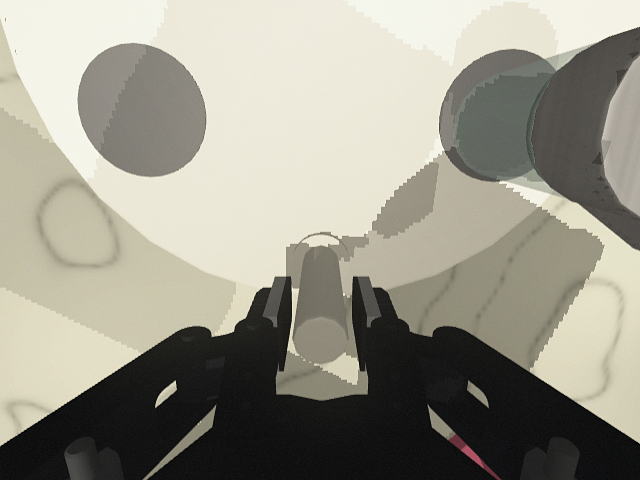

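The post at (320,335) sits centred between the pads. Next I compute the arc offsets.

Run:
```python
from h import *
c=np.array([.596,-.113]);a0=-177;r=130
p=lambda a:r*np.array([np.cos(np.radians(a)),np.sin(np.radians(a))])
for s in range(5):
    b=a0+15*s; print([ (p(b+3*k)-p(b)).round(1).tolist() for k in range(1,6)])
```

```text
[[0.5, -6.8], [1.4, -13.5], [2.7, -20.2], [4.3, -26.8], [6.2, -33.4]]
[[2.3, -6.4], [4.9, -12.7], [7.8, -18.8], [11.1, -24.8], [14.6, -30.6]]
[[3.9, -5.6], [8.0, -11.0], [12.4, -16.2], [17.1, -21.1], [22.0, -25.8]]
[[5.2, -4.4], [10.6, -8.6], [16.2, -12.4], [22.0, -16.0], [28.0, -19.2]]
[[6.1, -2.9], [12.4, -5.5], [18.8, -7.8], [25.4, -9.7], [32.0, -11.3]]
```

```bash
python3 -m inch '[[0.5,-6.8,0,0,0,3],[1.4,-13.5,0,0,0,6],[2.7,-20.2,0,0,0,9],[4.3,-26.8,0,0,0,12],[6.2,-33.4,0,0,0,15]]' | tail -3
python3 -m inch '[[2.3,-6.4,0,0,0,3],[4.9,-12.7,0,0,0,6],[7.8,-18.8,0,0,0,9],[11.1,-24.8,0,0,0,12],[14.6,-30.6,0,0,0,15]]' | tail -3
python3 -m inch '[[3.9,-5.6,0,0,0,3],[8,-11,0,0,0,6],[12.4,-16.2,0,0,0,9],[17.1,-21.1,0,0,0,12],[22,-25.8,0,0,0,15]]'
python3 -m inch '[[0,0,0,0,0,0],[0,0,0,0,0,0]]'
python3 - <<'E'
from h import *
f=grab_frame("top");save(f,"t3");im=cv2.cvtColor(f["image"],cv2.COLOR_RGB2BGR)
a=cv2.resize(im[170:280,270:410],None,fx=5,fy=5,interpolation=cv2.INTER_CUBIC)
w=grab_frame("wrist");save(w,"w3");wi=cv2.resize(cv2.cvtColor(w["image"],cv2.COLOR_RGB2BGR),(400,300))
s=cv2.cvtColor(grab_frame("side")["image"],cv2.COLOR_RGB2BGR);si=cv2.resize(s[190:310,290:450],(400,300))
o=np.zeros((600,800,3),np.uint8);o[:300,:400]=wi;o[:300,400:]=si;o[300:,:382]=cv2.resize(a,(382,300));cv2.imwrite("pics/m3.png",o)
E
```

```text
contact_force: [0.3, -0.4, -0.4]
gripper_width: 0.0257
finger_force: 0.0
contact_force: [0.2, 0.2, 0.4]
gripper_width: 0.0257
finger_force: 0.0
clock: 3.93
tool_pos: [0.5111, -0.2096, 0.0758]
tool_rot: [[0.671, 0.741, 0.001], [0.741, -0.671, -0.0], [0.0, 0.001, -1.0]]
contact_force: [-0.3, 0.5, 0.2]
gripper_width: 0.0258
finger_force: 0.1
clock: 4.1
tool_pos: [0.511, -0.2095, 0.0756]
tool_rot: [[0.674, 0.739, 0.001], [0.739, -0.674, -0.001], [0.0, 0.001, -1.0]]
contact_force: [0.9, 0.3, 0.6]
gripper_width: 0.0256
finger_force: 0.0
```

View pics/m3.png

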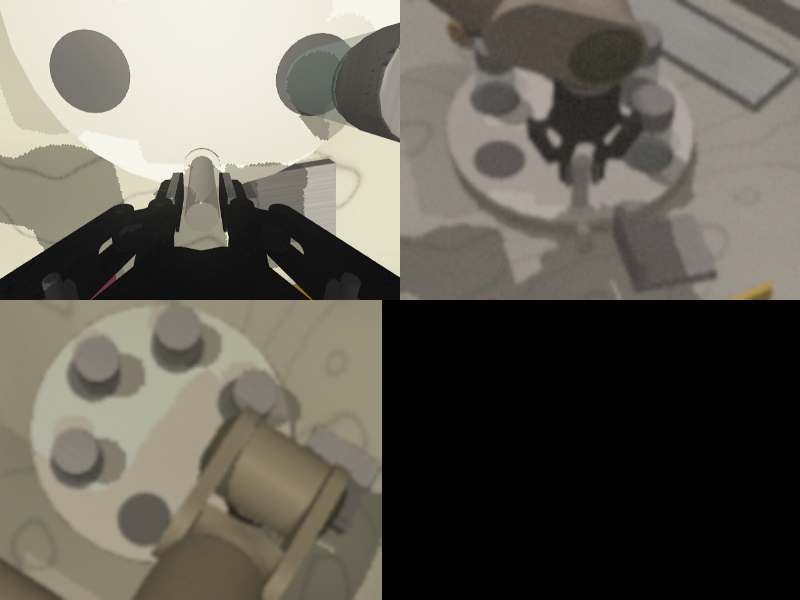

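The side panel shows the lug at (585,235), still short of the flange at (620,225). I continue in small steps and watch the force.

```bash
python3 -m inch '[[1.7,-1.5,0,0,0,1],[3.4,-3,0,0,0,2],[5.1,-4.4,0,0,0,3],[6.9,-5.8,0,0,0,4]]' | grep -E "pos|cont"
python3 -m inch '[[0.9,-0.7,0,0,0,0.5],[1.8,-1.4,0,0,0,1],[2.7,-2.1,0,0,0,1.5],[2.7,-2.1,0,0,0,1.5]]' | grep -E "pos|cont"
python3 - <<'E'
from h import *
for n in("wrist","side"):
    f=grab_frame(n);save(f,n+"4")
    s=sense();a=None
im=cv2.imread("pics/side4.png")[190:310,330:450];w=cv2.imread("pics/wrist4.png")
o=np.zeros((480,800,3),np.uint8);o[:,:480]=cv2.resize(im,(480,480),interpolation=cv2.INTER_CUBIC);o[:240,480:]=cv2.resize(w,(320,240));cv2.imwrite("pics/m4.png",o)
E
```

```text
tool_pos: [0.5179, -0.2153, 0.0753]
contact_force: [-0.3, 0.0, 0.6]
tool_pos: [0.5205, -0.2173, 0.0753]
contact_force: [-0.2, 0.6, -0.9]
```

View pics/m4.png

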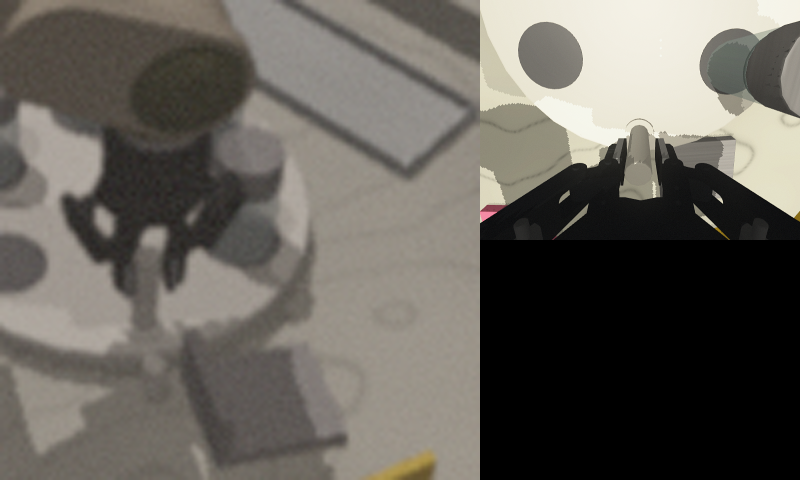

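The lug at (155,365) is still about 9 mm from the flange at (185,360). I continue in 0.5° rows.

```bash
for i in 1; do python3 -m inch '[[0.9,-0.7,0,0,0,0.5],[1.8,-1.4,0,0,0,1]]' | grep -E "pos|cont"; done
python3 -m inch '[[0.9,-0.7,0,0,0,0.5],[0.9,-0.7,0,0,0,0.5]]' | grep -E "cont"
python3 -m inch '[[0.9,-0.7,0,0,0,0.5],[0.9,-0.7,0,0,0,0.5]]' | grep -E "cont"
```

```text
tool_pos: [0.5222, -0.2186, 0.0753]
contact_force: [-0.1, 0.3, 0.3]
contact_force: [0.3, -0.4, -0.5]
contact_force: [0.0, -0.8, -0.3]
```

```bash
python3 -m inch '[[0.9,-0.7,0,0,0,0.5],[0.9,-0.7,0,0,0,0.5]]' | grep -E "cont|fing"
python3 -m inch '[[0.9,-0.6,0,0,0,0.5],[0.9,-0.6,0,0,0,0.5]]' | grep -E "pos|cont|fing"
```

```text
contact_force: [-0.1, 0.9, -0.1]
finger_force: 0.0
tool_pos: [0.5259, -0.2214, 0.0753]
contact_force: [-0.3, 0.0, 0.4]
finger_force: 0.0
```

```bash
python3 -m inch '[[0.9,-0.6,0,0,0,0.5],[0.9,-0.6,0,0,0,0.5]]' | grep -E "cont|fing"
python3 -m inch '[[0,0,0,0,0,0]]' | grep -E "cont|fing"
```

```text
contact_force: [-0.8, 0.4, 0.5]
finger_force: 0.0
contact_force: [0.5, 0.2, 0.7]
finger_force: 0.0
```

```bash
python3 -m inch '[[0.9,-0.6,0,0,0,0.5],[0.9,-0.6,0,0,0,0.5]]' | grep -E "cont|fing"
python3 -m inch '[[0,0,0,0,0,0]]' | grep -E "pos|cont|fing"
```

```text
contact_force: [0.7, -0.6, 0.3]
finger_force: 0.0
tool_pos: [0.5277, -0.2225, 0.0753]
contact_force: [-0.4, 0.2, 0.4]
finger_force: 0.0
```

```bash
python3 -m inch '[[0.9,-0.6,0,0,0,0.5],[0.9,-0.6,0,0,0,0.5],[0.9,-0.6,0,0,0,0.5]]' | grep -E "cont|fing"
```

```text
contact_force: [-0.2, 0.0, 0.4]
finger_force: 0.0
```

```bash
python3 -m inch '[[0.9,-0.6,0,0,0,0.5],[0.9,-0.6,0,0,0,0.5],[0.9,-0.6,0,0,0,0.5]]' | grep -E "pos|cont|fing"
```

```text
tool_pos: [0.5294, -0.2237, 0.0753]
contact_force: [0.6, 0.4, -1.1]
finger_force: 0.0
```

Run:
```python
from h import *
f=grab_frame("side");save(f,"side5")
im=cv2.imread("pics/side5.png")[250:310,350:430];w=cv2.imread("pics/side4.png")[250:310,350:430]
o=np.hstack([cv2.resize(x,(400,300),interpolation=cv2.INTER_CUBIC) for x in(w,im)]);cv2.imwrite("pics/m5.png",o)
```

```text
(no output)
```

View pics/m5.png

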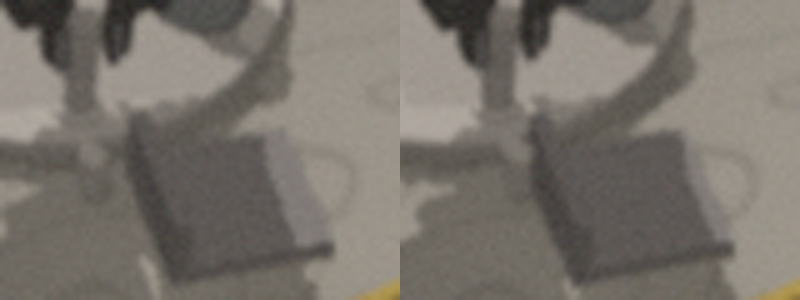

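Right panel: the lug at (515,145) is now almost at the flange edge (532,145), and the bracket is unmoved. I keep inching.

```bash
python3 -m inch '[[0.9,-0.6,0,0,0,0.5],[0.9,-0.6,0,0,0,0.5],[0.9,-0.6,0,0,0,0.5]]' | grep -E "cont|fing"
```

```text
contact_force: [0.2, 0.3, -0.6]
finger_force: 0.0
```

```bash
python3 -m inch '[[0.9,-0.6,0,0,0,0.5],[0.9,-0.6,0,0,0,0.5],[0.9,-0.6,0,0,0,0.5]]' | grep -E "pos|cont|fing"
```

```text
tool_pos: [0.5312, -0.225, 0.0753]
contact_force: [-0.5, 0.2, -0.2]
finger_force: 0.0
```

```bash
python3 -m inch '[[0.9,-0.6,0,0,0,0.5],[0.9,-0.6,0,0,0,0.5],[0.9,-0.6,0,0,0,0.5]]' | grep -E "cont|fing|wid"
```

```text
contact_force: [-0.9, 0.1, 0.0]
gripper_width: 0.0256
finger_force: 0.0
```

```bash
python3 -m inch '[[0.9,-0.5,0,0,0,0.5],[0.9,-0.5,0,0,0,0.5],[0.9,-0.5,0,0,0,0.5]]' | grep -E "pos|cont|fing|wid"
```

```text
tool_pos: [0.5326, -0.2257, 0.0752]
contact_force: [-3.3, 2.1, 1.3]
gripper_width: 0.0258
finger_force: 1.7
```

Contact: about 3.9 N against the motion. I hold it for a moment.

```bash
python3 -m inch '[[0,0,0,0,0,0],[0,0,0,0,0,0],[0,0,0,0,0,0],[0,0,0,0,0,0],[0,0,0,0,0,0]]'|grep -E "pos|cont|fing|wid"
python3 -m inch '[[0,0,0,0,0,0],[0,0,0,0,0,0],[0,0,0,0,0,0]]'|grep -E "pos|cont|fing|wid"
python3 - <<'E'
from h import *
f=grab_frame("top");g=grab_frame("wrist");save(f,"t6");save(g,"w6")
import pickle;pickle.dump(f,open("t6.pkl","wb"));pickle.dump(g,open("w6.pkl","wb"))
b=pickle.load(open("top0.pkl","rb"))
# empty mark: dark ellipse in wrist view
im=cv2.cvtColor(g["image"],cv2.COLOR_RGB2GRAY)
m=((im<140)&(im>90)).astype(np.uint8);m=cv2.morphologyEx(m,cv2.MORPH_OPEN,np.ones((5,5)));n,l,s,c=cv2.connectedComponentsWithStats(m)
for i in range(1,n):
    if s[i,4]>2000: 
        print(s[i],c[i],onz(g,*c[i],.034))
E
```

```text
tool_pos: [0.5326, -0.2258, 0.0753]
contact_force: [-3.9, 2.5, 2.3]
gripper_width: 0.0257
finger_force: 2.6
tool_pos: [0.5327, -0.2258, 0.0753]
contact_force: [-5.0, 3.2, 2.1]
gripper_width: 0.0261
finger_force: 2.6
[   76    41   130   134 13466] [140.46212684 107.54359127] [ 0.49443975 -0.10968778  0.034     ]
[ 439   60  118  118 8925] [492.63977591 113.58745098] [ 0.64619044 -0.20003318  0.034     ]
[   0  197  118   91 3209] [ 38.05453412 233.86413213] [ 0.40378186 -0.13389996  0.034     ]
[ 305  252   42  147 2603] [328.6281214  321.10295813] [ 0.51672632 -0.26154275  0.034     ]
[ 388  294   90   42 2746] [433.56372906 311.83430444] [ 0.57381668 -0.28708013  0.034     ]
```

The press has been held. The empty mark is now near (0.494,-0.110). I open the fingers, go up, and look at the scene while computing the way to the jar.

```bash
python3 -m inch '[[0,0,0,0,0,0],[0,0,0,0,0,0],[0,0,0,0,0,0],[0,0,0,0,0,0]]' 0.4|grep -E "pos|cont|fing|wid"
python3 -m inch '[[0,0,20,0,0,0],[0,0,55,0,0,0],[0,0,95,0,0,0],[0,0,135,0,0,0],[0,0,165,0,0,0]]' >/dev/null
python3 -m inch '[[-60,200,20,0,0,-35],[-60,200,20,0,0,-35],[-60,200,20,0,0,-35],[-60,200,20,0,0,-35],[-60,200,20,0,0,-35]]' 0|grep -E "pos|rot|wid"
cat >> h.py <<'E'
from scipy.spatial.transform import Rotation as Ro
def rel(p,R):
    s=sense(); print("shift mm",((np.array(p)-s["tool_pos"])*1e3).round(1),"turn",Ro.from_matrix(np.array(R)@s["tool_rot"].T).as_rotvec(degrees=True).round(1))
def jarpose(foot,h,az):
    c,n=np.cos(np.radians(az)),np.sin(np.radians(az));S,C=np.sin(np.radians(35)),np.cos(np.radians(35))
    z=np.array([S*c,S*n,-C]);y=np.array([n,-c,0]);return np.array(foot)-z*(h-tcp_to_grasp),np.c_[np.cross(y,z),y,z]
E
python3 - <<'E'
from h import *
import pickle
f=grab_frame("top");save(f,"t7");pickle.dump(f,open("t7.pkl","wb"))
w=grab_frame("wrist");save(w,"w7");pickle.dump(w,open("w7.pkl","wb"))
rel(*jarpose([.5235,.296,.045],.17,8.7))
im=cv2.imread("pics/t7.png")
o=np.hstack([cv2.resize(im[170:270,270:410],(560,400),interpolation=cv2.INTER_CUBIC),cv2.resize(cv2.imread("pics/w7.png"),(240,400))])
cv2.imwrite("pics/m7.png",o)
E
```

```text
tool_pos: [0.5333, -0.2263, 0.0754]
contact_force: [0.6, 0.7, 0.2]
gripper_width: 0.0512
finger_force: 0.0
tool_pos: [0.4734, -0.0283, 0.2603]
tool_rot: [[0.907, 0.422, 0.001], [0.422, -0.907, -0.0], [0.001, 0.001, -1.0]]
gripper_width: 0.0854
shift mm [-35.  308.4 -92.3] turn [ 10.3 -33.5 -16.1]
```

```bash
python3 -m inch '[[-30,190,-10,9.5,-31,-15],[-30,190,-10,9.5,-31,-15],[-30,190,-10,9.5,-31,-15],[-30,190,-10,9.5,-31,-15],[-30,190,-10,9.5,-31,-15]]' >/dev/null
python3 -m inch '[[-5,118,-20,1,-2.5,-1],[-5,118,-20,1,-2.5,-1],[-5,118,-20,1,-2.5,-1],[-5,118,-20,1,-2.5,-1]]' >/dev/null
python3 - <<'E'
from h import *
import pickle
w=grab_frame("wrist");save(w,"w8");pickle.dump(w,open("w8.pkl","wb"))
print(sense()["tool_pos"],sense()["tool_rot"].round(3),sense()["qpos"].round(2))
rel(*jarpose([.5235,.296,.045],.17,8.7))
g=w["image"].copy()
for h in(0,.1):
    X=np.array([.5235,.296,.045])+h*np.array([-.567,-.0868,.819]);p=proj(w,X);print(h,p)
    cv2.drawMarker(g,tuple(int(v) for v in p),(255,0,0),0,14,2)
a=cv2.cvtColor(g,cv2.COLOR_RGB2BGR);im=cv2.imread("pics/t7.png")
o=np.zeros((600,800,3),np.uint8);o[:330,:440]=cv2.resize(a,(440,330));o[330:,:378]=cv2.resize(im[170:270,270:410],(378,270),interpolation=cv2.INTER_CUBIC)
t=cv2.cvtColor(grab_frame("top")["image"],cv2.COLOR_RGB2BGR);o[:300,440:]=cv2.resize(t[170:270,270:390],(360,300),interpolation=cv2.INTER_CUBIC);o[300:,440:]=cv2.resize(t[210:310,160:280],(360,300),interpolation=cv2.INTER_CUBIC)
cv2.imwrite("pics/m8.png",o)
E
```

```text
[0.43851599 0.28160678 0.22917442] [[ 0.81   0.16   0.565]
 [ 0.129 -0.987  0.095]
 [ 0.572 -0.004 -0.82 ]] [ 0.41  0.15  1.78 -0.24  0.63  1.98]
shift mm [ -0.8   1.3 -60.2] turn [-0.2 -0.1 -0.5]
0 [323.19594981 236.01474939]
0.1 [322.74361918 275.2077787 ]
```

View pics/m8.png

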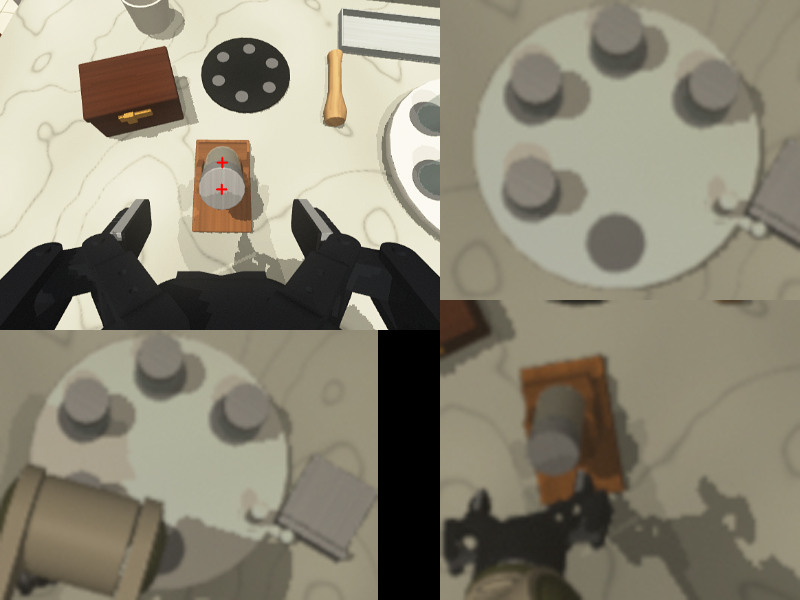

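The wrist view shows the markers on the jar axis, with the lid centre at (222,187) and the marker at (222,189). The top view shows the lug at (757,228) resting by the flange and the empty mark clear at (616,243). I go to the pre-grasp pose and advance along the jar axis.

```bash
python3 -m inch '[[-1,1,-30,0,0,-0.5],[-1,1,-60,0,0,-0.5],[-1,1,-60,0,0,-0.5]]' >/dev/null
python3 -m inch '[[10,2,-15,0,0,0],[20,3,-29,0,0,0],[30,5,-44,0,0,0],[40,6,-58,0,0,0],[40,6,-58,0,0,0]]' |grep -E "pos|cont|fing|wid"
python3 - <<'E'
from h import *
import pickle
rel(*jarpose([.5235,.296,.045],.08,8.7))
f=pickle.load(open("t7.pkl","rb"));f=grab_frame("top")
g=cv2.cvtColor(f["image"],cv2.COLOR_RGB2GRAY)[238:268,310:347]
big=cv2.resize(g,None,fx=4,fy=4,interpolation=cv2.INTER_CUBIC)
_,m=cv2.threshold(big,0,255,cv2.THRESH_BINARY_INV+cv2.THRESH_OTSU)
n,l,s,c=cv2.connectedComponentsWithStats(m)
for i in range(1,n):
    if s[i,4]>500: u=310+(c[i][0]+.5)/4-.5;v=238+(c[i][1]+.5)/4-.5;print(s[i],u,v,onz(f,u,v,.034))
E
```

```text
tool_pos: [0.4802, 0.2836, 0.1114]
contact_force: [-0.0, -0.1, 1.3]
gripper_width: 0.0856
finger_force: 0.0
shift mm [  8.5   7.1 -16.2] turn [-0.2 -0.1  0.5]
[  35   13   79   78 4878] 328.14334768347686 250.5670869208692 [ 0.49284222 -0.10967562  0.034     ]
[ 73 100  75  20 785] 339.8874203821656 265.80207006369426 [ 0.44278276 -0.14580369  0.034     ]
```

```bash
python3 -m inch '[[3,5.5,-4,0,0,0.5],[5.5,6.5,-10,0,0,0.5],[8.5,7,-16,0,0,0.5],[8.5,7,-16,0,0,0.5],[8.5,7,-16,0,0,0.5]]' |grep -E "pos|cont|fing|wid"
python3 - <<'E'
from h import *
rel(*jarpose([.5235,.296,.045],.08,8.7));print(sense()["qpos"].round(2))
w=grab_frame("wrist");save(w,"w9");g=w["image"].astype(int)
for h in(.1,):
    X=np.array([.5235,.296,.045])+h*np.array([-.567,-.0868,.819]);print(proj(w,X))
hsv=cv2.cvtColor(w["image"],cv2.COLOR_RGB2HSV)
m=((hsv[...,1]<45)&(hsv[...,2]>90)&(hsv[...,2]<235)).astype(np.uint8);m[:, :180]=0;m[:,460:]=0
for r in range(180,470,20):
    c=np.flatnonzero(m[r]);print(r,(c.min(),c.max(),len(c)) if len(c) else None)
E
```

```text
tool_pos: [0.4866, 0.2922, 0.0958]
contact_force: [-0.7, 0.8, 0.3]
gripper_width: 0.0855
finger_force: 0.0
shift mm [ 2.2 -1.5 -0.6] turn [-0.2 -0.1 -0.1]
[ 0.39  0.43  1.87 -0.5   0.28  2.26]
[325.70396063 339.08988591]
180 (np.int64(180), np.int64(459), 60)
200 (np.int64(231), np.int64(459), 62)
220 (np.int64(249), np.int64(459), 90)
240 (np.int64(180), np.int64(459), 103)
260 (np.int64(200), np.int64(459), 188)
280 (np.int64(213), np.int64(459), 213)
300 (np.int64(189), np.int64(455), 231)
320 (np.int64(180), np.int64(459), 217)
340 (np.int64(217), np.int64(423), 204)
360 (np.int64(210), np.int64(433), 213)
380 (np.int64(203), np.int64(440), 189)
400 (np.int64(218), np.int64(424), 63)
420 None
440 None
460 None
```

The lid spans columns 217 to 423, so it is centred between the fingers. I grip it.

```bash
python3 -m inch '[[0,0,0,0,0,0],[0,0,0,0,0,0],[0,0,0,0,0,0],[0,0,0,0,0,0],[0,0,0,0,0,0]]' 0.8 45 |grep -E "pos|cont|fing|wid"
python3 -m inch '[[0,0,0,0,0,0],[0,0,0,0,0,0],[0,0,0,0,0,0]]' |grep -E "clo|pos|cont|fing|wid"
```

```text
tool_pos: [0.4865, 0.2922, 0.0963]
contact_force: [-4.6, -1.5, 5.7]
gripper_width: 0.0509
finger_force: 45.8
clock: 12.63
tool_pos: [0.4865, 0.2922, 0.0963]
contact_force: [-4.5, -1.9, 5.4]
gripper_width: 0.0511
finger_force: 45.8
```

```bash
python3 -m inch '[[-5.5,-1,8,0,0,0],[-14,-2,20,0,0,0],[-25,-4,37,0,0,0],[-40,-6,58,0,0,0],[-57,-9,82,0,0,0]]' |grep -E "pos|cont|fing|wid"
python3 -m inch '[[-15,-2,22,0,0,0],[-28,-4,50,0,0,0],[-30,-5,80,0,0,0],[-30,-5,90,0,0,0],[-30,-5,90,0,0,0]]' |grep -E "pos|cont|fing|wid"
python3 - <<'E'
from h import *
s=sense();z=s["tool_rot"][:,2];print(s["qpos"].round(2))
# target: tool down, y along +-x
R=np.array([[0,1,0],[1,0,0],[0,0,-1.]]);rel([.4936,-.1097,.25],R)
w=grab_frame("wrist");save(w,"w10")
E
```

```text
tool_pos: [0.4282, 0.2828, 0.1777]
contact_force: [0.3, -0.3, -2.8]
gripper_width: 0.0511
finger_force: 48.3
tool_pos: [0.3994, 0.2785, 0.2708]
contact_force: [0.6, -0.1, -3.6]
gripper_width: 0.0512
finger_force: 48.6
[ 0.45  0.04  1.77 -0.25  0.75  2.  ]
shift mm [  94.2 -388.2  -20.8] turn [-29.3  24.6  78.5]
```

The jar is out and held, with a weight of about 3.3 N. Next I tilt it upright, then yaw while carrying it over.

```bash
python3 -m inch '[[4,-15,2,-1,7,0],[8,-35,4,-2.1,13.8,0],[12,-60,5,-3.2,20.8,0],[16,-90,5,-4.2,27.7,0],[20,-120,5,-5.3,34.6,0]]' >/dev/null
python3 -m inch '[[15,-30,0,0,0,7],[30,-60,0,0,0,14],[45,-85,0,0,0,21],[55,-110,0,0,0,28],[60,-130,0,0,0,34]]' >/dev/null
python3 -m inch '[[5,-30,0,0,0,7],[10,-60,0,0,0,14],[14,-85,0,0,0,21],[14,-105,0,0,0,28],[14,-120,0,0,0,35]]' >/dev/null
python3 -m inch '[[0,-6,0,0,0,6],[0,-12,0,0,0,10],[0,-17,0,0,0,11],[0,-17,0,0,0,11],[0,-17,0,0,0,11]]' |grep -E "clo|pos|cont|fing|wid"
python3 - <<'E'
from h import *
import pickle
R=np.array([[0,1,0],[1,0,0],[0,0,-1.]]);rel([.4936,-.1097,.2],R);print(sense()["qpos"].round(2))
for n in("side","top","wrist"):
    f=grab_frame(n);save(f,n+"11");pickle.dump(f,open(n+"11.pkl","wb"))
s=pickle.load(open("side11.pkl","rb"))
t=sense()["tool_pos"];print(proj(s,t),proj(s,t-[0,0,.061]),proj(s,t+[0,0,.03]))
E
```

```text
clock: 15.18
tool_pos: [0.4933, -0.1087, 0.2714]
contact_force: [0.0, 0.6, -3.5]
gripper_width: 0.051
finger_force: 48.5
shift mm [  0.3  -1.  -71.4] turn [-0.  -0.4  1.4]
[-0.45  0.28  1.34 -0.    1.54 -0.43]
[332.82759341 199.32398848] [332.70251725 215.15735011] [332.8914724  191.23756181]
```

```bash
python3 -m inch '[[0,-2,-30,0,0,1.4],[0,-2,-65,0,0,1.4],[0,-2,-100,0,0,1.4],[0,-2,-130,0,0,1.4],[0,-2,-150,0,0,1.4]]' >/dev/null
python3 -m inch '[[0,0,-6,0,0,0],[0,0,-9,0,0,0],[0,0,-11,0,0,0],[0,0,-12,0,0,0],[0,0,-12,0,0,0]]' |grep -E "pos|rot|cont"
python3 - <<'E'
from h import *
R=np.array([[0,1,0],[1,0,0],[0,0,-1.]]);rel([.4936,-.1107,.1],R)
w=grab_frame("wrist");save(w,"w12")
g=cv2.cvtColor(w["image"],cv2.COLOR_RGB2GRAY);hsv=cv2.cvtColor(w["image"],cv2.COLOR_RGB2HSV)
P=proj(w,[.4936,-.1097,.034]);print("mark px",P,[proj(w,np.array([.4936,-.1097,.034])+d) for d in([0,.03,0],[0,-.03,0],[.03,0,0])])
E
```

```text
tool_pos: [0.4942, -0.1109, 0.1119]
tool_rot: [[-0.001, 1.0, -0.003], [1.0, 0.001, -0.002], [-0.002, -0.003, -1.0]]
contact_force: [-0.3, 0.4, -4.0]
shift mm [ -0.6   0.2 -11.9] turn [ 0.1 -0.2 -0.1]
mark px [321.62966464 238.4885785 ] [array([321.65259037, 194.01637897]), array([321.60837064, 279.79548088]), array([366.61757428, 238.55149283])]
```

```bash
python3 -m inch '[[0,0,-3,0,0,0],[0,0,-6,0,0,0],[0,0,-8,0,0,0],[0,0,-9.5,0,0,0],[0,0,-10,0,0,0]]' |grep -E "pos|cont"
python3 -m inch '[[0,0,-0.5,0,0,0],[0,0,-1,0,0,0],[0,0,-1.5,0,0,0]]' |grep -E "pos|cont"
```

```text
tool_pos: [0.4936, -0.1107, 0.1007]
contact_force: [-1.0, 0.1, -4.1]
tool_pos: [0.4937, -0.1108, 0.0995]
contact_force: [0.2, -0.0, -3.1]
```

```bash
python3 -m inch '[[0,0,-0.5,0,0,0],[0,0,-1,0,0,0],[0,0,-1,0,0,0]]' |grep -E "pos|cont"
```

```text
tool_pos: [0.4936, -0.1108, 0.0984]
contact_force: [0.2, 0.2, -4.5]
```

```bash
python3 -m inch '[[0,0,-0.5,0,0,0],[0,0,-1,0,0,0],[0,0,-1,0,0,0]]' |grep -E "pos|cont"
```

```text
tool_pos: [0.4938, -0.1109, 0.098]
contact_force: [-2.0, 0.1, 4.0]
```

Contact at TCP z = 0.098, with about 7 N of support, as predicted. I open gently in small stages.

```bash
python3 -m inch '[[0,0,0,0,0,0],[0,0,0,0,0,0],[0,0,0,0,0,0]]' |grep -E "pos|cont"
python3 -m inch '[[0,0,0,0,0,0],[0,0,0,0,0,0],[0,0,0,0,0,0]]' 0.8 20 |grep -E "cont|fing"
python3 -m inch '[[0,0,0,0,0,0],[0,0,0,0,0,0],[0,0,0,0,0,0]]' 0.37 |grep -E "cont|fing|wid"
python3 -m inch '[[0,0,0,0,0,0],[0,0,0,0,0,0],[0,0,0,0,0,0]]' 0.28 |grep -E "clo|pos|cont|fing|wid"
python3 - <<'E'
from h import *
w=grab_frame("wrist");save(w,"w13");import pickle;pickle.dump(w,open("w13.pkl","wb"))
g=cv2.cvtColor(w["image"],cv2.COLOR_RGB2GRAY)
for r in(240,280,320,360):print(r,g[r,180:460:10].tolist())
print(proj(w,[.4936,-.1097,.134]))
E
```

```text
tool_pos: [0.4938, -0.1109, 0.098]
contact_force: [-2.7, 0.4, 4.4]
contact_force: [-1.2, 0.3, 6.7]
finger_force: 49.0
contact_force: [0.5, 0.3, 1.0]
gripper_width: 0.0543
finger_force: 0.6
clock: 18.38
tool_pos: [0.4935, -0.1107, 0.0973]
contact_force: [0.3, -0.2, 0.5]
gripper_width: 0.0617
finger_force: 0.0
240 [217, 219, 219, 218, 217, 219, 219, 244, 244, 244, 142, 114, 114, 113, 110, 112, 114, 111, 106, 114, 229, 230, 230, 230, 231, 230, 231, 231]
280 [198, 201, 146, 145, 144, 141, 134, 177, 180, 87, 91, 148, 156, 152, 159, 158, 156, 154, 171, 88, 84, 232, 226, 222, 229, 231, 229, 230]
320 [143, 142, 28, 83, 77, 27, 27, 26, 90, 89, 133, 131, 153, 148, 154, 159, 149, 154, 151, 151, 147, 151, 34, 38, 105, 102, 34, 230]
360 [21, 22, 22, 19, 23, 22, 153, 143, 127, 88, 90, 88, 92, 84, 94, 91, 90, 91, 91, 88, 89, 90, 175, 29, 29, 28, 30, 26]
[322.23200814 338.69828175]
```

Released. I rise straight up and back away.

```bash
python3 -m inch '[[0,0,4,0,0,0],[0,0,12,0,0,0],[0,0,25,0,0,0],[0,0,45,0,0,0],[0,0,70,0,0,0]]' 0.22 |grep -E "cont|wid"
python3 -m inch '[[0,0,30,0,0,0],[0,0,60,0,0,0],[0,0,80,0,0,0],[0,40,90,0,0,0],[0,80,90,0,0,0]]' >/dev/null
python3 -m inch '[[-10,40,0,0,0,0],[-20,80,0,0,0,0],[-30,120,0,0,0,0],[-40,160,0,0,0,0],[-50,200,0,0,0,0]]' |grep -E "clo|pos"
python3 - <<'E'
from h import *
import pickle
f=grab_frame("top");save(f,"t14");pickle.dump(f,open("t14.pkl","wb"));s=grab_frame("side");save(s,"s14");pickle.dump(s,open("s14.pkl","wb"))
b=pickle.load(open("top11.pkl","rb"))
def lid(f,X):
    # centroid of the grey lid near its predicted pixel
    u,v=proj(f,X).round().astype(int);c=f["image"][v-14:v+15,u-14:u+15]
    big=cv2.GaussianBlur(cv2.resize(cv2.cvtColor(c,cv2.COLOR_RGB2GRAY),None,fx=6,fy=6,interpolation=cv2.INTER_CUBIC),(9,9),0)
    h=cv2.HoughCircles(big,cv2.HOUGH_GRADIENT,1,60,param1=60,param2=12,minRadius=42,maxRadius=58)
    if h is None: return None
    out=[]
    for q in h[0][:2]: out.append((onz(f,u-14+(q[0]+.5)/6-.5,v-14+(q[1]+.5)/6-.5,.134)[:2].round(4),round(float(q[2]),1)))
    return out
m=np.array([.4936,-.1097]);c=np.array([.598,-.112])
print("jar_e",lid(f,[*m,.134]))
for k in range(4):
    a=np.radians(-121.6+60+60*k);X=[*(c+.105*np.array([np.cos(a),np.sin(a)])),.134];print("abcd"[k],np.round(X[:2],4),lid(f,X))
d=np.abs(f["image"].astype(int)-pickle.load(open("t7.pkl","rb"))["image"].astype(int)).sum(2)
print("post/lug diff",d[225:260,355:410].max(), (d[225:260,355:410]>60).sum())
E
```

```text
contact_force: [0.3, 0.1, 0.4]
gripper_width: 0.0665
clock: 19.68
tool_pos: [0.4426, 0.171, 0.2584]
jar_e None
a [ 0.6479 -0.2044] [(array([ 0.6308, -0.1967]), 57.4)]
b [ 0.703  -0.1149] [(array([ 0.6829, -0.1102]), 51.6)]
c [ 0.653  -0.0226] [(array([ 0.638 , -0.0262]), 57.4)]
d [ 0.5481 -0.0196] [(array([ 0.5384, -0.023 ]), 57.4)]
post/lug diff 152 254
```

Run:
```python
from h import *
import pickle
f=grab_frame("top");pickle.dump(f,open("t15.pkl","wb"));b=pickle.load(open("top11.pkl","rb"))
g=cv2.cvtColor(f["image"],cv2.COLOR_RGB2GRAY)
print(proj(f,[.4936,-.1097,.134]),proj(f,[.4936,-.1097,.034]))
print("jar_e rows 240-274, cols 310-349 (/10)")
for r in range(236,272):print(r,''.join("%3d"%(v//10) for v in g[r,310:350]))
g2=cv2.cvtColor(b["image"],cv2.COLOR_RGB2GRAY)
print("lug now | top11, rows 230-256 cols 362-382")
for r in range(230,256):print(r,''.join("%3d"%(v//10) for v in g[r,358:384]),'|',''.join("%3d"%(v//10) for v in g2[r,358:384]))
```

```text
[329.3205701  247.96673076] [328.1434931  250.33179749]
jar_e rows 240-274, cols 310-349 (/10)
236  10 12 12 12 12 12 12 12 15 16 16 16 15 15 15 15 15 15 15 15 15 16 16 17 17 17 17 17 17 17 17 17 17 17 17 17 17 17 17 17
237  11 12 12 12 12 12 12 14 16 16 16 15 15 15 15 15 15 15 15 15 15 15 16 16 17 17 17 17 17 17 17 17 17 17 17 17 17 17 17 17
238  11 12 12 12 12 12 12 15 16 16 15 15 15 15 15 15 15 15 15 15 15 15 15 16 17 17 17 17 17 17 17 17 17 17 17 17 17 17 17 17
239  12 12 12 12 12 12 14 16 16 16 15 15 15 15 15 15 14 14 14 14 15 15 15 16 17 17 17 17 17 17 17 17 17 17 17 17 17 17 17 17
240  12 12 12 12 13 14 16 17 16 15 15 15 15 15 15 14 12 12 13 13 13 13 14 15 16 17 17 17 17 17 17 17 17 17 17 17 17 17 17 17
241  14 14 14 14 16 16 17 17 16 15 15 15 15 15 13 12 12 12 12 12 12 12 12 13 14 16 17 17 17 17 17 17 17 17 17 17 17 17 17 17
242  16 16 16 17 17 17 17 17 16 15 15 15 14 13 13 12 12 12 12 12 12 12 12 12 13 14 15 15 15 15 15 16 17 17 17 17 17 17 17 17
243  17 17 17 17 17 17 17 17 16 15 15 14 13 12 12 12 12 12 12 12 12 12 12 12 12 12 12 12 12 12 12 14 16 17 17 17 17 17 17 17
244  
[... 7101 characters left out ...]
 9  9  9  9  9  9  9  9  9 10 10 10 10  9 10
252  17 17 17 15 13 11 10 11 13 14 14 14 14 14 14 14 13 14 14 14 14 14 14 14 14 14 |   8  5  4  5  8  9  9  9  9  9  9  9  9  9  9  9  9  9  9  9 10  9  9 10 10 10
253  17 17 15 13 11 11 11 13 14 14 14 14 14 14 14 13 13 14 14 14 14 14 14 14 14 14 |   6  4  5  6  8  9  9  9  9  9  9  9  9  9  9  9  9  9  9 10 10  9 10 10 10 10
254  17 15 13 10 10 12 13 14 14 14 14 14 14 14 14 13 14 14 14 14 14 14 14 14 14 14 |   5  4  5  7  9  9  9  9  9  9  9  9  9  9  9  9  9  9  9  9  9 10 10 10 10 10
255  15 12 10 11 11 13 14 14 14 14 14 14 14 14 14 14 14 14 14 14 14 14 14 14 14 14 |   5  5  7  8  9  9  9  9  9  9  9  9  9  9  9  9  9  9  9  9 10  9 10 10 10 10
```

```bash
python3 -m inch '[[0,0,0,0,0,0],[0,0,0,0,0,0],[0,0,0,0,0,0],[0,0,0,0,0,0]]' |grep clo
python3 - <<'E'
from h import *
import pickle
G=lambda f:cv2.cvtColor(f["image"],cv2.COLOR_RGB2GRAY).astype(np.float32)
now=grab_frame("top");F={n:G(pickle.load(open(n+".pkl","rb"))) for n in("t7","top11","t14","t15")};N=G(now)
print(proj(now,[.703,-.1149,.134]),proj(now,[.6479,-.2044,.134]),proj(now,[.6,-.112,.034]))
for n,g in F.items():
    for nm,(u,v) in dict(b=(329,181),a=(358,199),lug=(374,245),brk=(392,236)).items():
        T=g[v-9:v+10,u-9:u+10];S=N[v-12:v+13,u-12:u+13]
        r=cv2.matchTemplate(S,T,cv2.TM_CCOEFF_NORMED);_,mx,_,(x,y)=cv2.minMaxLoc(r)
        sx=sy=0
        if 0<x<6 and 0<y<6:
            q=lambda a,b,c:.5*(a-c)/(a-2*b+c)
            sx=q(r[y,x-1],r[y,x],r[y,x+1]);sy=q(r[y-1,x],r[y,x],r[y+1,x])
        print(n,nm,round(float(mx),3),round(float(x-3+sx),2),round(float(y-3+sy),2))
E
```

```text
clock: 20.17
[328.8470457  179.43062645] [358.81155178 196.51990956] [327.81649471 217.46952053]
t7 b 0.995 0.02 0.02
t7 a 0.998 0.01 -0.09
t7 lug 0.75 -0.12 -0.13
t7 brk 0.958 -0.06 -0.03
top11 b 0.995 0.02 0.01
top11 a 0.998 0.01 -0.09
top11 lug 0.5 -0.79 -0.28
top11 brk 0.711 -3.0 3.0
t14 b 0.999 0.06 0.02
t14 a 0.999 0.04 -0.01
t14 lug 0.999 0.01 -0.0
t14 brk 0.963 -0.08 -0.03
t15 b 0.999 0.05 0.02
t15 a 0.999 0.04 -0.01
t15 lug 0.999 0.01 -0.01
t15 brk 0.959 -0.05 -0.06
```

The platter has not moved since it was released (under 0.1 px), the lug is at the flange, and the jar is upright with its lid where predicted. I hand in.

```bash
python3 -c "
from plant import sign_off
print(sign_off())"
```

```text
the job is handed in; nothing more can be done
None
```

The job is handed in, with no verdict shown: the lug was pressed on the bracket at about 4–6 N (wrist reading) and left resting there, and the fifth jar stands upright within a few mm of the empty mark's centre.

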